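# Scrub out the spring-lidded rinse pot at the watch bench

## Robot

A 7-joint arm with a two-finger parallel gripper is mounted at the origin on the work surface. World frame = base frame: x ahead of the robot, y to its left, z up, the work surface at z = 0. Lengths are in mm, angles in rad, forces in N, time in s.
With the tool pointing down it reaches from about 400 to 875 mm from the base axis. Payload 19.3 kg.
Tool frame: the origin (TCP) lies at the very end of the fingers, on their centre line; the grasp point (between the pads) lies 19 mm behind it (grip_point_offset is the z of the grasp point in the tool frame, in mm); z points along the fingers, y is the line along which they close (so a half turn about z gives the same grasp; the last joint's range is limited). The gripper opens to 85 mm and grips with 20 to 120 N. Pads are 22 mm wide; open, the fingers measure 114 mm over their backs; the gripper's body (76 mm by 85 mm) begins 54 mm behind the grasp point. The pads swing forward as they close: fully open they stand 13 mm farther back than shut.
Start: joints at [1.197, 0.521, -0.036, 1.599, 0.021, 1.021, -0.113], TCP at [186.939, -596.378, 191.391] pointing down, gripper open.
Joint ranges: [-2.91, 2.91], [-0.3, 2.13], [-1.5, 1.42], [0.17, 2.43], [-1.26, 4.41], [0.16, 1.93], [-2.52, 2.52]. Speed limits (rad/s): [1.89, 1.89, 2.39, 2.39, 3.01, 3.01, 3.01].

## Interface

Orientations are given as a 3x3 rotation matrix whose columns are the frame's x, y, z axes.
In Python, from workcell import movep, movel, goto_joints, open_gripper, clamp, wait, inverse_kinematics, read_state, camera, PlanningError, finish_job, grip_point_offset gives the robot as it stands. Calls block until the motion is done:
- movep(position, orientation): joint-space move of the TCP to a pose.
- movel(position, frame=None, max_speed=150, guard=None): straight line of the TCP; frame=None keeps the orientation; max_speed is the mean speed in mm/s. With guard (N) it stops when the force on the tool has changed by that much, and returns True; else False.
- goto_joints(angles): joint-space move.
- open_gripper() and clamp(): open the fingers fully, or close them until they stop; the grip force is fixed at half the most.
- wait(seconds).
- inverse_kinematics(position, orientation): joint angles nearest the present ones, or None.
- read_state(): the state.
- camera(name): name is "side" or "top" or "wrist"; returns a dict with "image" (420x560x3 uint8, blue, green, red), "range_z" (420x560 float32, mm along the optical axis (not along the pixel's ray), 0 where there is no reading), "fx", "fy", "cx", "cy" (pixels), "cam_to_world" (4x4, takes a point from camera to world coordinates). Camera axes: x right, y up, looking along -z (the intrinsics and any distortion apply to the point x, -y, -z); pixel columns grow to the right and rows downward; lengths in mm; the calibration is good to about 2 mm. The wrist camera is an equidistant fisheye: a pixel r from the principal point sees the ray r / f radians off the axis. A picture is of the moment at which its call begins.
A pose or a line that the arm cannot do raises PlanningError and nothing moves.
- finish_job(): hands the job in; it is judged then, once.
The state is a dict: "time": time; "qpos": joint angles; "qvel": joint speeds; "joint_efforts": joint torques, N m; "eef_pos": TCP position; "tool_rot": TCP orientation; "ft_force": force on the tool from outside, world axes, zero at the start; "torque": the same for the moment, N m; "finger_gap": finger opening in mm; "gripper_force": force on a finger pad.
Only numpy, scipy, OpenCV 4.12 (cv2) and the standard library are available. Lean on these libraries where they do the work, as an engineer would, in place of code of your own. Each camera call takes 0.05 s, during which the arm holds its last target. There are 200 camera calls.

## Task

Flip the rinse pot's spring lid right open so that it stays back by itself, then scrub the inside of the pot with the long brush: three times down until the bristles press lightly on the sieve (feel for it: it can be at any depth, and must never be pressed hard), drawing the bristle head about half out of the pot after the first and the second time. Then stand the brush bristles-down in its crock again, let go, and flip the lid fully shut; leave everything else on the bench as it is.

Things in the scene. Friction and masses are not known exactly. Their poses are not given: they have to be found in the camera images.
- pot: rinse pot: round upright steel pot screwed to the bench, 84 mm outside, wall 3 mm (78 mm inside), rim 120 mm above the bench, on a square dark foot 112 x 112 x 12 mm. Origin: centre of the underside, on the bench; z up (the pot's axis); -x points to the lip side of the lid, +x to the hinge
- pot_rim (a point): centre of the pot's mouth, 120 mm above the bench. Inside, hidden by the lid, lies a level perforated sieve plate, 75 mm across, friction fit, its upper face anywhere from 34 to 62 mm above the bench; its depth is not reported; it does not give way under 25 N
- lid (a joint): hinge angle of the pot's flat steel lid: 0 = shut, on the rim; 1.9 = open stop, leaning back past upright. An over-centre spring drives it to the nearer stop; the snap point is close to 1.0 rad. Lifting it takes about 3 N at the lip when shut, falling to nothing at the snap point; bringing it back is much the same
- lid_hinge (a point): hinge axis of the lid, at the middle of its length: 54 mm from the pot axis on the +x side, 124 mm above the bench; the axis runs along the pot's y
- lid_lip (a point): outermost point of the lid's thumb lip, mid-thickness, 130 mm from the hinge axis; moves with the lid. Lid: 91 mm disc, 4 mm thick, faces at 120 and 124 mm when shut (a low dome to 129 mm in the middle); its rounded lip, 52 mm wide, reaches 76 mm from the pot axis on the -x side, 34 mm beyond the wall, free underneath
- brush: long bottle brush, 200 mm, 60 to 90 g: dark round bristle head 44 mm across from 0 to 64 mm, thin steel neck 7 mm, round wooden handle 17 mm thick from 102 to 198 mm. Origin: centre of the bristle end; z along the brush towards the handle. It starts upright, bristles down, in the crock. The bristle end is springy: it gives about 0.8 mm per newton, at most 12 mm
- crock: white stoneware crock in which the brush stands, 85 mm high, outside 75 mm and inside about 62 mm across, inner floor 8 mm above the bench. Origin: centre of its underside; z up
- loupe: bystander: black eyeglass loupe, 45 mm wide, 40 mm high; origin under its centre
- holder: bystander: round brass movement holder, 62 mm wide, 24 mm high; origin under its centre
- tin: bystander: open aluminium tin 95 x 68 x 26 mm; origin under its centre
- round_tin: bystander: round aluminium tin, 72 mm wide, 38 mm high; origin under its centre
- parts_box: bystander: clear parts box with white lid 78 x 61 x 30 mm; origin under its centre
- jar: bystander: closed glass jar, 72 mm wide, 85 mm high; origin under its centre
- pen_rest: bystander: wooden rest with pens and a rubber roller, up to 130 x 75 x 60 mm; origin under its centre
Things that resemble listed ones, but are neither listed nor needed, are in the scene too. What is shaped like the crock but yellow is not meant. What is shaped like the brush but blue is not meant.

How it is judged:
By the outcome, as a careful person would: the job done as asked, in the order asked, and still so for the second after the job is handed in, with the robot touching nothing.
It also fails if it takes over 72 s, if anything falls off the work surface, if the arm or the gripper's body presses on something with over 40 N, if the wrist force passes 120 N, or if a joint passes its speed limit or range.

## Working session

There is one attempt and no reset: what is moved stays moved. The work goes in short steps, each a Python script; the robot and the scene stay as the last script left them, time stands still between calls to the robot, and variables do not carry over. Pictures are saved under pics/ and viewed, at most 10 in all, crops included, and the job is handed in when it is done.

```bash
mkdir -p pics; cat > h.py <<'E'
import numpy as np, cv2
from workcell import *
def px2w(c,u,v,z=None):
    """world point of pixel: from depth, or on plane z"""
    M=np.array(c["cam_to_world"]); d=np.array([(u-c["cx"])/c["fx"],-(v-c["cy"])/c["fy"],-1.0])
    if z is None: s=c["range_z"][int(round(v)),int(round(u))]
    else: s=(z-M[2,3])/(M[:3,:3]@d)[2]
    return M[:3,3]+M[:3,:3]@d*s
def cloud(c):
    v,u=np.mgrid[0:420,0:560]; s=c["range_z"]
    M=np.array(c["cam_to_world"])
    P=np.stack([(u-c["cx"])/c["fx"]*s,-(v-c["cy"])/c["fy"]*s,-s],-1)
    return P@M[:3,:3].T+M[:3,3]
def down(yaw):
    c,s=np.cos(yaw),np.sin(yaw)
    return np.array([[c,s,0],[s,-c,0],[0,0,-1.]])
E
python3 - <<'E'
from h import *
import pickle
d={}
for n in("top","side"):
    c=camera(n); d[n]=c; print(n,c["fx"],np.array(c["cam_to_world"]).round(2).tolist(),[k for k in c])
    cv2.imwrite(f"pics/{n}0.png",cv2.resize(c["image"],(784,588),interpolation=cv2.INTER_CUBIC))
pickle.dump(d,open("d.pkl","wb")); print(read_state()["time"],read_state()["ft_force"])
E
```

```text
top 421.2459890495741 [[-0.02, 0.99, -0.17, 442.42], [-1.0, -0.02, 0.01, 2.2], [0.01, 0.17, 0.99, 881.01], [0.0, 0.0, 0.0, 1.0]] ['image', 'range_z', 'fx', 'fy', 'cx', 'cy', 'cam_to_world']
side 509.618423143424 [[-0.82, 0.31, -0.48, 78.22], [-0.57, -0.47, 0.68, 689.21], [-0.01, 0.83, 0.56, 699.01], [0.0, 0.0, 0.0, 1.0]] ['image', 'range_z', 'fx', 'fy', 'cx', 'cy', 'cam_to_world']
0.1 [ 0.17206339  0.11341673 -0.13339854]
```

View pics/top0.png

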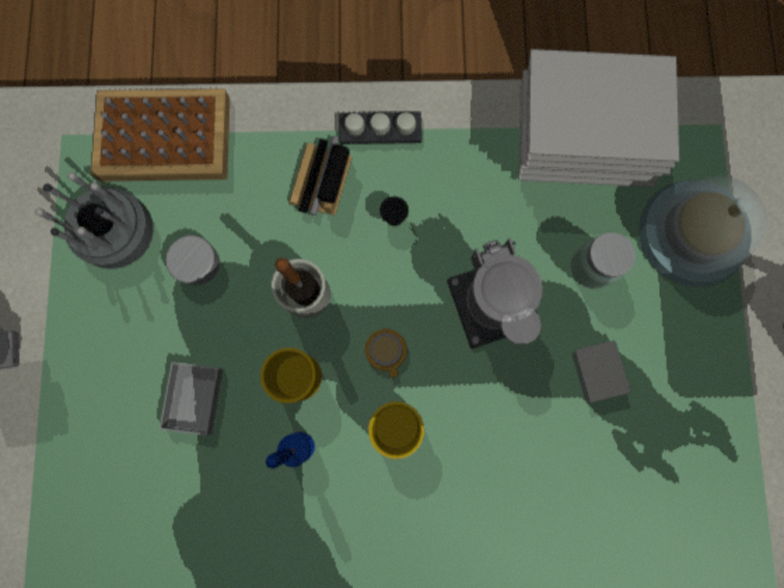

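View pics/side0.png

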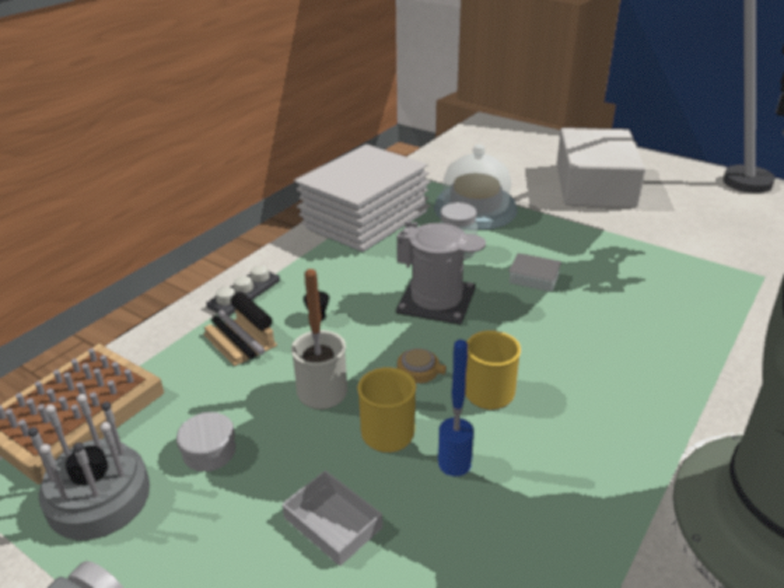

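Two brush-like things: the wooden brush with dark bristles in the white crock (top 287,270 / side 313,310), and the blue one (top 290,452). Three crock-like ones: white (top 301,288) and yellow ones (290,376) and (396,430). The wooden brush and white crock match the description. The pot is at (505,295), lip towards (522,327), hinge towards (495,252).

```bash
python3 - <<'E'
from h import *
import pickle
from scipy.optimize import least_squares
d=pickle.load(open("d.pkl","rb"))
def circ(p):
    r=least_squares(lambda q:np.hypot(p[:,0]-q[0],p[:,1]-q[1])-q[2],[*p.mean(0)[:2],40],loss="soft_l1"); return r.x.round(1)
ims=[]
for n,cu,cv in(("top",301,288),("side",313,340)):
    c=d[n];W=cloud(c);k=560/784
    im=c["image"]; u,v=int(cu*k),int(cv*k); ims.append(cv2.resize(im[v-50:v+50,u-50:u+50],(390,390),interpolation=cv2.INTER_CUBIC))
    if n=="top": c0=px2w(c,cu*k,cv*k,85); p0=px2w(c,505*k,290*k,124); print("approx",c0.round(),p0.round())
    def sel(z0,z1,ctr,r): return W[(W[...,2]>z0)&(W[...,2]<z1)&(np.hypot(W[...,0]-ctr[0],W[...,1]-ctr[1])<r)&(c["range_z"]>0)]
    p=sel(80,90,c0,48); print(n,"crock rim",circ(p),len(p),p[:,2].mean(), "mid",(p[:,:2].max(0)+p[:,:2].min(0))/2)
    for z in range(95,215,20):
        q=sel(z,z+20,c0,60)
        if len(q)>2: print("  brush",z,q.mean(0).round(1),len(q),np.ptp(q[:,:2],axis=0).round())
    q=sel(110,140,p0,110); print(n,"lid",len(q),np.median(q[:,2]))
    cen=q.mean(0)[:2]; 
    mm=np.cov(q[:,:2].T);w,V=np.linalg.eigh(mm); print(cen,np.degrees(np.arctan2(V[1,1],V[0,1])))
    a=V[:,1]; b=V[:,0]; s=(q[:,:2]-cen)@a; t=(q[:,:2]-cen)@b
    for lo in range(-90,95,10):
        m=(s>=lo)&(s<lo+10)
        if m.sum()>2: print("  ",lo,m.sum(),t[m].min().round(1),t[m].max().round(1),np.median(q[m,2]).round(1))
    print(" a",a,"b",b,"srange",s.min(),s.max())
    f=sel(8,16,p0,110); print("foot",len(f), cv2.minAreaRect(f[:,:2].astype(np.float32)) if len(f)>3 else "")
c=d["top"];u,v=int(505*k),int(295*k)
ims.insert(0,cv2.resize(c["image"][v-50:v+50,u-50:u+50],(390,390),interpolation=cv2.INTER_CUBIC))
cv2.imwrite("pics/crop.png",cv2.resize(np.hstack(ims),(798,266)))
E
```

```text
approx [590. 131.  85.] [ 575. -141.  124.]
top crock rim [595.2 135.2  34.1] 297 84.57545542793268 mid [595.36565777 136.0246364 ]
  brush 95 [594.9 131.6 108.4] 7 [6. 9.]
  brush 115 [593.4 131.  127. ] 14 [ 9. 11.]
  brush 135 [593.6 131.2 144.4] 29 [12. 11.]
  brush 155 [593.5 131.5 164.7] 27 [11. 12.]
  brush 175 [593.4 130.7 186. ] 30 [12. 12.]
  brush 195 [596.6 134.3 205.1] 89 [15. 16.]
top lid 2608 125.88584870361854
[ 575.48924936 -144.75799684] -162.6448868790981
   -80 4 -4.3 9.8 118.6
   -70 73 -23.9 24.9 122.5
   -60 163 -28.5 31.8 126.5
   -50 153 -25.6 25.7 125.3
   -40 182 -34.9 35.9 125.3
   -30 223 -39.9 42.2 127.1
   -20 256 -44.1 44.8 127.9
   -10 263 -44.3 45.4 127.9
   0 263 -44.1 45.2 128.0
   10 247 -41.7 43.4 127.3
   20 214 -37.4 38.4 125.7
   30 156 -28.0 28.1 124.5
   40 155 -25.2 25.8 124.3
   50 145 -24.0 24.7 124.3
   60 103 -20.2 20.4 124.2
   70 8 -8.0 9.2 124.2
 a [-0.95447431 -0.29829313] b [ 0.29829313 -0.95447431] srange -70.48001517981096 71.54268106734317
foot 725 ((579.1068725585938, -143.34451293945312), (110.90312194824219, 109.7916259765625
[... 374 characters left out ...]
. 13.]
side lid 1174 125.69605335649032
[ 573.85626283 -137.70662681] -160.36973292730255
   -70 29 -16.0 36.2 122.5
   -60 84 -19.0 37.5 127.1
   -50 89 -18.0 37.9 125.8
   -40 71 -23.2 39.9 125.2
   -30 91 -32.1 47.5 126.6
   -20 109 -37.1 48.6 127.3
   -10 109 -38.7 53.9 127.3
   0 118 -37.5 54.0 127.5
   10 113 -37.4 52.0 127.3
   20 106 -31.6 49.1 125.6
   30 80 -26.4 34.4 124.5
   40 61 -20.0 34.6 124.7
   50 56 -19.9 30.6 124.6
   60 49 -15.9 26.8 124.8
   70 9 -7.5 13.6 125.3
 a [-0.94188012 -0.33594917] b [ 0.33594917 -0.94188012] srange -66.6944162706031 73.51230736206047
foot 631 ((577.40869140625, -142.43943786621094), (112.02361297607422, 113.00407409667969), 17.065963745117188)
```

View pics/crop.png

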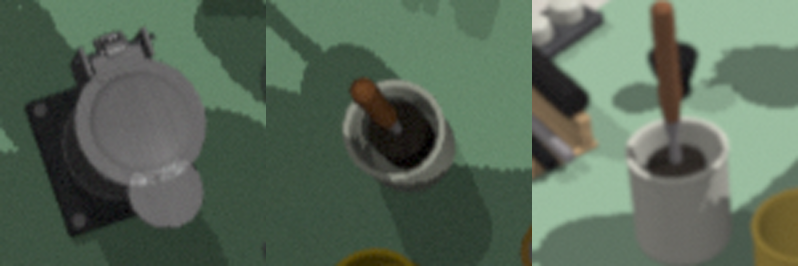

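White crock and wooden brush are confirmed in the crop (the handle is upright and centred). The pot is at about (579,-143), hinge direction 17° from world x. Next I check IK for a horizontal-ish push under the lip.

```bash
cat >> h.py <<'E'
POT=np.array([578.8,-143.1,0]); YAW=np.radians(17.1)
PX=np.array([np.cos(YAW),np.sin(YAW),0]); PY=np.array([-np.sin(YAW),np.cos(YAW),0]); PZ=np.array([0,0,1.])
CROCK=np.array([594.8,135.6,0])
def pot(x,z,y=0): return POT+PX*x+PY*y+PZ*z
def lipframe(phi,s=1):
    z=PX*np.cos(phi)-PZ*np.sin(phi); y=PY*s
    return np.stack([np.cross(y,z),y,z],1)
def liptcp(th,phi,r=118,below=0):
    """tcp with the tip's upper corner on the lid underside at radius r, angle th"""
    c=np.array([54-r*np.cos(th),124-4+r*np.sin(th)-below]); c-=11*np.array([np.sin(phi),np.cos(phi)])
    return pot(*c)
E
python3 - <<'E'
from h import *
for deg in (15,25,35,45):
  for s in(1,-1):
    phi=np.radians(deg);F=lipframe(phi,s)
    ts=[liptcp(0,phi,200,12),liptcp(0,phi,118,12)]+[liptcp(t,phi) for t in(.4,.8,1.25)]
    q=[inverse_kinematics(t,F) for t in ts]
    print(deg,s,[None if a is None else np.round(a,2).tolist() for a in (q[0],q[1],q[-1])],[a is not None for a in q])
for yaw in (YAW+np.pi/2,YAW-np.pi/2,YAW,YAW+np.pi):
  print([None if a is None else np.round(a,2).tolist() for a in [inverse_kinematics(p,down(yaw)) for p in(pot(0,240),pot(120,280),pot(120,200),CROCK+[0,0,180],CROCK+[0,0,300])]])
E
```

```text
15 1 [None, None, [1.54, 1.11, -1.29, 2.39, 3.46, 0.48, -0.64]] [False, False, False, False, True]
15 -1 [None, None, [1.54, 1.11, -1.29, 2.39, 3.46, 0.48, 2.5]] [False, False, False, False, True]
25 1 [None, None, [1.5, 0.87, -1.28, 2.35, 3.34, 0.35, -0.75]] [False, False, False, False, True]
25 -1 [None, None, [1.5, 0.87, -1.28, 2.35, 3.34, 0.35, 2.39]] [False, False, False, False, True]
35 1 [None, None, [1.34, 0.58, -1.08, 2.29, 3.87, 0.23, -1.51]] [False, False, False, True, True]
35 -1 [None, None, [1.34, 0.58, -1.08, 2.29, 3.87, 0.23, 1.63]] [False, False, False, True, True]
45 1 [None, [1.51, 0.91, -1.26, 2.37, 2.24, 0.29, 0.34], [1.45, 0.68, -1.4, 2.18, 1.2, 0.24, 1.12]] [False, True, True, True, True]
45 -1 [None, [1.27, 0.68, -0.88, 2.38, 3.59, 0.25, 2.06], [1.45, 0.68, -1.4, 2.18, 1.2, 0.24, -2.02]] [False, True, True, True, True]
[[0.57, 0.49, -0.62, 1.6, 0.3, 1.15, 0.18], [0.39, 0.64, -0.58, 1.23, 0.34, 1.37, 0.13], [0.41, 0.7, -0.6, 1.34, 0.4, 1.22, 0.09], [0.18, 0.61, -0.76, 1.63, 0.46, 1.09, -0.4], [0.19, 0.5, -0.78, 1.47, 0.36, 1.32, -0.32]]
[[-0.18, 0.47, 0.48, 1.64, -0.23, 1.09, -2.49], [-0.27, 0.66, 0.63, 1.28, -0.38, 1.32, -2.49], [-0.22, 0.7, 0.5, 1.38, -0.35, 1.15, -2.51], [-1.0, 0.87, 1.22, 1.69, -0.87, 1.23, -2.41], [-1.03, 0.81, 1.39, 1.54, -0.8, 1.47, -2.46]]
[[0.34, 0.44, -0.28, 1.61, 0.13, 1.11, -1.25], [0.24, 0.6, -0.3, 1.24, 0.17, 1.32, -1.32], [0.23, 0.65, -0.27, 1.35, 0.18, 1.16, -1.33], [0.1, 0.57, -0.62, 1.63, 0.37, 1.06, -1.9], [0.19, 0.5, -0.77, 1.47, 0.35, 1.32, -1.88]]
[[0.72, 0.55, -0.86, 1.59, 0.44, 1.21, 1.64], [0.51, 0.7, -0.83, 1.22, 0.5, 1.43, 1.6], [0.53, 0.76, -0.83, 1.33, 0.56, 1.29, 1.55], [0.28, 0.67, -0.94, 1.62, 0.58, 1.16, 1.07], [0.34, 0.59, -1.07, 1.46, 0.52, 1.39, 1.12]]
```

```bash
cat >> h.py <<'E'
def lf(phi,dl,s=1):
    """tool pointing phi below level, heading dl off pot +x"""
    h=np.cos(dl)*PX+np.sin(dl)*PY; z=h*np.cos(phi)-PZ*np.sin(phi); y=np.cross(PZ,h)*s
    return np.stack([np.cross(y,z),y,z],1)
def lt(th,phi,dl,r=115,below=0,back=0):
    F=lf(phi,dl); h=np.cos(dl)*PX+np.sin(dl)*PY
    return pot(54-r*np.cos(th),120+r*np.sin(th)-below)-11*(np.sin(phi)*h+np.cos(phi)*PZ)-back*F[:,2]
E
python3 - <<'E'
from h import *
lo=np.array([-2.91,-.3,-1.5,.17,-1.26,.16,-2.52]);hi=np.array([2.91,2.13,1.42,2.43,4.41,1.93,2.52])
for deg in(40,45,50,55,60):
  for dl in(-60,-45,-30,-15,0,15,30,45,60):
   for s in(1,-1):
    p=np.radians(deg);d=np.radians(dl);F=lf(p,d,s)
    q=[inverse_kinematics(t,F) for t in [lt(0,p,d,115,25,100),lt(0,p,d,115,25)]+[lt(t,p,d) for t in(0,.3,.6,.9,1.25)]]
    if all(a is not None for a in q):
      q=np.array(q); print(deg,dl,s,"margin",np.minimum(q-lo,hi-q).min().round(2),"step",np.abs(np.diff(q,axis=0)).max().round(2),q[0].round(2))
E
```

```text
40 15 1 margin -0.0 step 4.52 [ 1.25  0.54 -0.45  2.25 -1.25  0.68 -2.16]
40 15 -1 margin 0.03 step 2.41 [ 1.46  0.6  -0.73  2.24 -1.09  0.54  0.83]
40 30 1 margin 0.0 step 0.51 [ 0.7   0.63  0.26  2.04 -1.18  1.16 -2.07]
40 30 -1 margin 0.37 step 0.24 [ 1.37  0.68 -0.65  2.01 -0.72  0.77  0.65]
40 45 1 margin 0.15 step 0.18 [ 0.65  0.73  0.28  1.81 -1.    1.33 -2.1 ]
40 45 -1 margin 0.57 step 0.23 [ 1.26  0.78 -0.62  1.77 -0.5   1.01  0.59]
40 60 1 margin 0.21 step 0.19 [ 0.61  0.83  0.28  1.57 -0.87  1.49 -2.09]
40 60 -1 margin 0.68 step 0.22 [ 1.14  0.87 -0.59  1.54 -0.36  1.25  0.6 ]
45 15 1 margin 0.0 step 4.98 [ 1.02  0.45 -0.24  2.24 -1.24  0.71 -2.26]
45 15 -1 margin 0.02 step 0.35 [ 1.37  0.52 -0.69  2.22 -1.01  0.53  0.67]
45 30 1 margin 0.0 step 0.26 [ 0.63  0.56  0.27  2.05 -1.12  1.08 -2.18]
45 30 -1 margin 0.34 step 0.25 [ 1.31  0.61 -0.63  2.01 -0.67  0.75  0.55]
45 45 1 margin 0.09 step 0.19 [ 0.61  0.67  0.28  1.83 -0.96  1.26 -2.17]
45 45 -1 margin 0.55 step 0.23 [ 1.22  0.71 -0.61  1.79 -0.47  0.98  0.52]
45 60 1 margin 0.16 step 0.2 [ 0.57  0.76  0.27  1.61 -0.82 
[... 2129 characters left out ...]
0.36 -1.01  2.25 -0.14  0.29  2.45]
60 0 -1 margin 0.02 step 2.33 [ 0.97  0.26 -0.52  2.27 -0.74  0.35 -0.12]
60 15 1 margin 0.0 step 4.22 [-0.06  0.45  0.88  2.19 -1.19  0.94 -2.52]
60 15 -1 margin 0.11 step 0.27 [ 1.03  0.35 -0.52  2.14 -0.61  0.54  0.05]
60 30 1 margin 0.0 step 4.89 [ 0.29  0.44  0.47  2.03 -0.94  0.95 -2.51]
60 30 -1 margin 0.32 step 0.24 [ 1.05  0.44 -0.53  1.99 -0.46  0.72  0.17]
60 45 1 margin 0.0 step 0.2 [ 0.43  0.51  0.29  1.86 -0.77  1.06 -2.46]
60 45 -1 margin 0.51 step 0.23 [ 1.04  0.54 -0.55  1.83 -0.32  0.9   0.27]
60 60 1 margin 0.01 step 0.2 [ 0.43  0.59  0.26  1.7  -0.66  1.21 -2.34]
60 60 -1 margin 0.65 step 0.22 [ 0.99  0.63 -0.57  1.67 -0.2   1.07  0.38]
```

```bash
python3 - <<'E'
from h import *
p,d=np.radians(40),np.radians(30);F=lf(p,d,-1)
clamp(); movep(lt(0,p,d,115,25,100),F); print(read_state()["time"],read_state()["finger_gap"])
movel(lt(0,p,d,115,25),F); f0=read_state()["ft_force"]
for t in(0.15,.5,.85,1.25):
    movel(lt(t,p,d),F,120); s=read_state(); print(t,s["time"],(s["ft_force"]-f0).round(1))
movel(lt(1.25,p,d,back=70),F)
c=camera("side"); cv2.imwrite("pics/side1.png",c["image"])
c=camera("top");W=cloud(c); m=(np.hypot(*(W[...,:2]-POT[:2]).transpose(2,0,1))<140)&(W[...,2]>130)
q=W[m]-POT; print(read_state()["time"],np.c_[q@PX,q@PY,q[:,2]][q[:,2].argsort()[::-40]][:25].round())
E
```

```text
2.4333 0.0861270358329984
0.15 3.75 [-0.4  0.4 -0.4]
0.5 4.2333 [-0.5 -0.2  0.5]
0.85 4.7167 [ 0.2 -0.8 -0.7]
1.25 5.25 [-0.6 -0.8 -0.3]
5.9667 [[-126.  -61.  375.]
 [-120.  -70.  370.]
 [-120.  -59.  368.]
 [-105.  -87.  367.]
 [-121.  -60.  365.]
 [-106.  -81.  362.]
 [-111.  -63.  360.]
 [-102.  -80.  359.]
 [-116.  -56.  359.]
 [-114.  -60.  358.]
 [-128.  -49.  357.]
 [-136.  -25.  356.]
 [-101.  -95.  356.]
 [ -98.  -95.  355.]
 [-138.  -20.  355.]
 [ -96.  -79.  354.]
 [ -80. -115.  353.]
 [-107.  -54.  353.]
 [-118.  -55.  352.]
 [-107.  -56.  352.]
 [-104.  -73.  351.]
 [-108.  -69.  350.]
 [-128.  -30.  350.]
 [ -92.  -77.  349.]
 [ -91.  -72.  349.]]
```

View pics/side1.png

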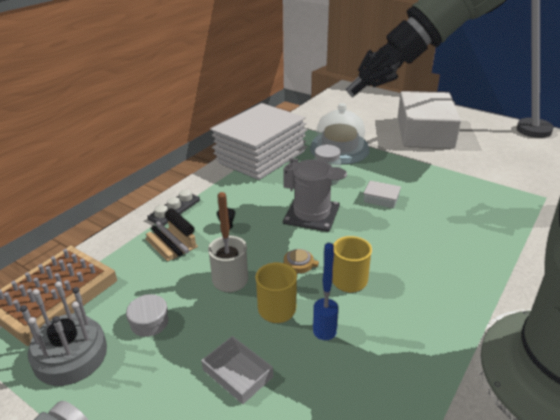

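```bash
python3 - <<'E'
from h import *
p,d=np.radians(40),np.radians(30);F=lf(p,d,-1)
s=read_state(); print(s["eef_pos"],lt(1.25,p,d,back=70),s["tool_rot"],F,s["ft_force"],grip_point_offset)
print(lt(0,p,d,115,25),lt(.15,p,d),pot(-61,120))
c=camera("wrist"); cv2.imwrite("pics/w1.png",c["image"])
c=camera("side");k=np.array(c["image"])[130:260,250:400]; cv2.imwrite("pics/s2.png",cv2.resize(np.hstack([k,camera("top")["image"][160:290,290:440]]),None,fx=2.6,fy=2.6,interpolation=cv2.INTER_CUBIC))
E
```

```text
[ 554.46387346 -181.42158075  265.09356412] [ 554.43826892 -182.34512746  265.70187503] [[ 0.43749879  0.73319393  0.52059722]
 [ 0.47048466 -0.68001873  0.56233327]
 [ 0.7663152  -0.00108713 -0.64246387]] [[ 0.43755894  0.7325429   0.52146244]
 [ 0.4708695  -0.68072087  0.56116042]
 [ 0.76604444 -0.         -0.64278761]] [ 0.6790393   0.2785894  -0.41584833] -18.700000000000003
[ 515.68347775 -166.21602433   86.57351113] [ 516.91771816 -165.8363224   128.75889636] [ 520.4966261  -161.03645984  120.        ]
```

View pics/s2.png

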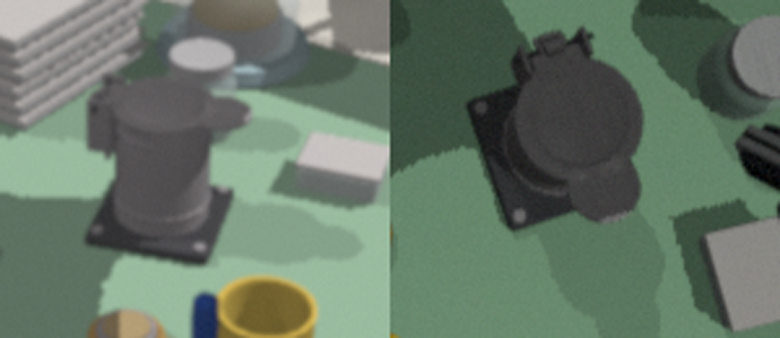

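The lid is still shut (lip at 335,172 in the side view). I'll repeat the move with a picture at each step.

```bash
python3 - <<'E'
from h import *
p,d=np.radians(40),np.radians(30);F=lf(p,d,-1)
movel(lt(0,p,d,115,25,100),F,250); movel(lt(0,p,d,115,25),F)
f0=read_state()["ft_force"]; ims=[]
def snap():
    s=read_state(); print(round(s["time"],2),s["eef_pos"].round(1),(s["ft_force"]-f0).round(1),s["torque"].round(2)); ims.append(camera("side")["image"][70:230,250:410])
snap()
for t in(0.05,.15,.35):
    movel(lt(t,p,d),F,80); snap()
a=np.vstack([np.hstack(ims[:2]),np.hstack(ims[2:])])
cv2.imwrite("pics/m.png",cv2.resize(a,(600,600),interpolation=cv2.INTER_CUBIC))
E
```

```text
7.69 [ 515.8 -166.7   87.1] [0. 0. 0.] [-0.61  0.61 -0.07]
8.28 [ 515.7 -166.5  117.4] [-0.   0.6 -0.5] [-0.61  0.55  0.01]
8.62 [ 517.  -165.9  128.9] [-0.2  1.  -0.2] [-0.6   0.61  0.07]
9.1 [ 522.5 -164.3  151.4] [-0.7  0.9  0.3] [-0.66  0.6   0.02]
```

View pics/m.png

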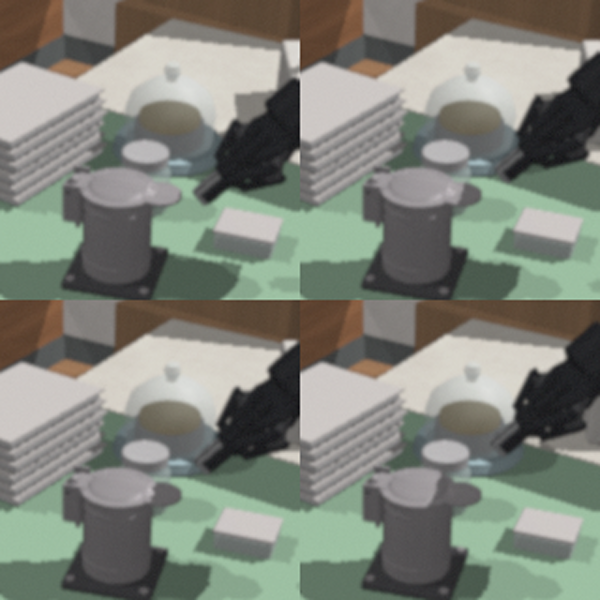

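```bash
python3 - <<'E'
from h import *
s=read_state();print(s["eef_pos"])
for n in("side","top"):
    c=camera(n);M=np.array(c["cam_to_world"])
    q=np.linalg.inv(M)@np.r_[s["eef_pos"],1]; print(n,"eef px",c["cx"]-c["fx"]*q[0]/q[2],c["cy"]+c["fy"]*q[1]/q[2],-q[2])
    q=np.linalg.inv(M)@np.r_[pot(-76,122),1]; u,v=c["cx"]-c["fx"]*q[0]/q[2],c["cy"]+c["fy"]*q[1]/q[2]; print("lip px",u,v,-q[2]);
    if n=="side": print([px2w(c,x,y).round() for x,y in((355,150),(358,147),(360,145),(345,174),(338,172))])
    ims=c["image"][130:290,300:500] if n=="top" else None
cv2.imwrite("pics/t4.png",cv2.resize(ims,(600,480)))
E
```

```text
[ 522.31301156 -164.24196     151.03714623]
side eef px 339.6199341509917 162.51521689365464 1096.853589783913
lip px 345.7109222292146 175.97257371302666 1106.2176370645886
[array([ 497., -182.,  181.]), array([ 490., -180.,  191.]), array([ 489., -187.,  193.]), array([ 509., -168.,  125.]), array([ 527., -167.,  124.])]
top eef px 378.1606341894184 234.18317405700287 734.5462966379149
lip px 375.77377423759566 244.8954761815603 760.424654724613
```

View pics/t4.png

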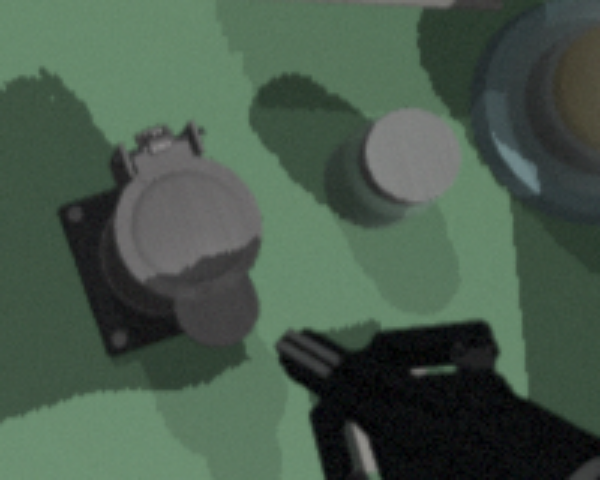

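```bash
python3 - <<'E'
from h import *
s=read_state();e=s["eef_pos"];R=s["tool_rot"]
def tri(pxs):
    A=np.zeros((3,3));b=np.zeros(3)
    for c,u,v in pxs:
        M=np.array(c["cam_to_world"]);d=M[:3,:3]@[(u-c["cx"])/c["fx"],-(v-c["cy"])/c["fy"],-1];d/=np.linalg.norm(d)
        P=np.eye(3)-np.outer(d,d);A+=P;b+=P@M[:3,3]
    return np.linalg.solve(A,b)
T,S=camera("top"),camera("side")
t=tri([(T,394.5,245),(S,356.5,149)]);print("tri",t.round(1),"in tool",(R.T@(t-e)).round(1))
# clouds of the gripper in tool frame
for n,c in(("top",T),("side",S)):
    W=cloud(c);q=(W.reshape(-1,3)-e)@R; ok=(c["range_z"].ravel()>0)&(np.abs(q[:,0])<60)&(np.abs(q[:,1])<60)&(q[:,2]<15)&(q[:,2]>-170)&(W.reshape(-1,3)[:,2]>135)
    q=q[ok]
    for lo in range(-170,15,10):
        m=(q[:,2]>=lo)&(q[:,2]<lo+10)
        if m.sum()>3: print(n,lo,m.sum(),np.percentile(q[m],[5,95],axis=0)[:,:2].round(0).tolist())
E
```

```text
tri [ 497.9 -184.6  182. ] in tool [  3.7  -3.9 -44.2]
top -170 142 [[5.0, -38.0], [38.0, 32.0]]
top -160 309 [[6.0, -39.0], [14.0, 34.0]]
top -150 434 [[6.0, -42.0], [21.0, 35.0]]
top -140 479 [[-1.0, -56.0], [21.0, 54.0]]
top -130 449 [[5.0, -54.0], [19.0, 54.0]]
top -120 330 [[-2.0, -50.0], [19.0, 49.0]]
top -110 303 [[-8.0, -43.0], [19.0, 41.0]]
top -100 330 [[-7.0, -34.0], [15.0, 34.0]]
top -90 198 [[-3.0, -28.0], [15.0, 26.0]]
top -80 95 [[4.0, -14.0], [14.0, 13.0]]
top -70 106 [[-1.0, -14.0], [13.0, 12.0]]
top -60 95 [[-0.0, -14.0], [14.0, 12.0]]
top -50 62 [[6.0, -11.0], [14.0, 10.0]]
side -170 171 [[-8.0, -38.0], [35.0, 22.0]]
side -160 140 [[-4.0, -40.0], [14.0, 30.0]]
side -150 145 [[-3.0, -43.0], [21.0, 28.0]]
side -140 171 [[-1.0, -58.0], [21.0, 51.0]]
side -130 178 [[0.0, -59.0], [19.0, 50.0]]
side -120 190 [[-7.0, -55.0], [18.0, 45.0]]
side -110 164 [[-8.0, -47.0], [18.0, 37.0]]
side -100 142 [[-9.0, -39.0], [14.0, 29.0]]
side -90 101 [[-6.0, -32.0], [14.0, 22.0]]
side -80 62 [[-3.0, -16.0], [13.0, 8.0]]
side -70 62 [[-5.0, -15.0], [13.0, 4.0]]
side -60 61 [[-4.0, -15.0], [13.0, 6.0]]
side -50 53 [[-5.0, -13.0], [12.0, 6.0]]
```

The two cameras agree that the real fingertip sits about 44 mm short of the reported TCP along the tool axis, so the first lift passed clear of the lip. I'll add that offset to every commanded pose and redo the lift.

```bash
cat >> h.py <<'E'
K=44.   # the real fingertip lies K mm behind the reported TCP (seen by both cameras)
E
python3 - <<'E'
from h import *
p,d=np.radians(40),np.radians(30);F=lf(p,d,-1)
P=[lt(0,p,d,115,25,100-K),lt(0,p,d,115,25,-K)]+[lt(t,p,d,115,0,-K) for t in(.15,.5,.85,1.25)]
q=[inverse_kinematics(x,F) for x in P]; print([a is not None for a in q])
movel(P[0],F,200); movel(P[1],F); f0=read_state()["ft_force"]
for x in P[2:]:
    movel(x,F,100); s=read_state(); print(round(s["time"],2),(s["ft_force"]-f0).round(1))
movel(lt(1.25,p,d,115,0,70-K),F,200)
c=camera("side"); cv2.imwrite("pics/side3.png",c["image"]); print(read_state()["time"])
E
```

```text
[True, True, True, True, True, True]
11.18 [ 0.8 -3.1 -3.6]
11.72 [ 0.5 -1.5 -2.6]
12.28 [-1.6 -0.2 -0.4]
12.88 [ 0.2 -0.4 -0.7]
13.4333
```

View pics/side3.png

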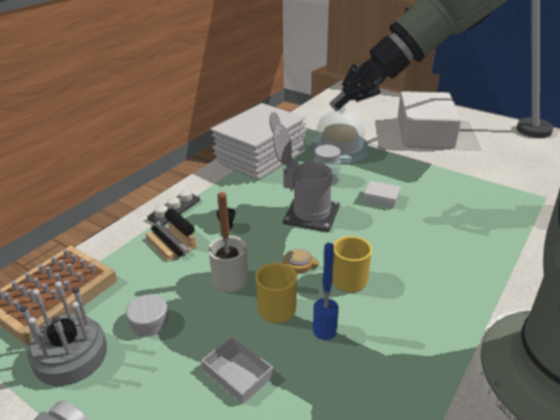

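Lid is open and stays back (283,145). Now over the crock, where I check the tip offset again in the down pose.

```bash
cat >> h.py <<'E'
D=down(YAW)
def go(p,z,v=150,guard=None): return movel([p[0],p[1],z-K],D,v,guard)
E
python3 - <<'E'
from h import *
s=read_state(); movel(s["eef_pos"]+[0,0,100],None,250)
movep([CROCK[0],CROCK[1],300-K],D); open_gripper(); s=read_state(); print(s["time"],s["eef_pos"],s["finger_gap"])
for n in("side","top"):
    c=camera(n);W=cloud(c);q=W[(c["range_z"]>0)&(np.hypot(W[...,0]-CROCK[0],W[...,1]-CROCK[1])<75)&(W[...,2]>225)]-np.r_[s["eef_pos"][:2],0]
    t=q@s["tool_rot"]; z=q[:,2]
    print(n,len(q),np.sort(z)[:3])
    for lo in range(280,400,10):
        m=(z>=lo)&(z<lo+10)
        if m.sum()>3: print(lo,m.sum(),np.percentile(t[m],[3,97],axis=0)[:,:2].round().tolist())
    q=W[(np.hypot(W[...,0]-CROCK[0],W[...,1]-CROCK[1])<20)&(W[...,2]>105)&(W[...,2]<212)]; print("brush",len(q),q.mean(0) if len(q) else 0)
E
```

```text
16.6833 [594.81116508 135.63195822 256.02746618] 85.59372069368257
side 7261 [309.23900699 309.95228794 310.07806398]
310 119 [[-11.0, -55.0], [10.0, 46.0]]
320 157 [[-11.0, -57.0], [10.0, 46.0]]
330 161 [[-11.0, -57.0], [10.0, 46.0]]
340 149 [[-11.0, -57.0], [10.0, 48.0]]
350 130 [[-13.0, -74.0], [6.0, 67.0]]
360 256 [[-15.0, -74.0], [11.0, 68.0]]
370 293 [[-17.0, -73.0], [10.0, 67.0]]
380 296 [[-17.0, -72.0], [10.0, 63.0]]
390 342 [[-20.0, -71.0], [10.0, 63.0]]
brush 409 [593.53997125 138.09668748 163.49392496]
top 12150 [618.88364831 621.26651934 621.47017957]
brush 0 0
```

```bash
python3 - <<'E'
from h import *
go(CROCK,149,120); clamp(); s=read_state(); print(s["time"],s["finger_gap"],s["gripper_force"])
f0=s["ft_force"]; go(CROCK,299,150); s=read_state(); print(s["finger_gap"],(s["ft_force"]-f0).round(2))
for n in("side","top"):
    c=camera(n);W=cloud(c);e=s["eef_pos"]
    q=W[(c["range_z"]>0)&(np.hypot(W[...,0]-e[0],W[...,1]-e[1])<45)&(W[...,2]>110)&(W[...,2]<285)]
    z=q[:,2]; print(n,"low",np.sort(z)[:5].round(1))
    for lo in range(140,285,12):
        m=(z>=lo)&(z<lo+12)
        if m.sum()>3: print(lo,m.sum(),(np.percentile(q[m],[3,50,97],axis=0)[:,:2]-e[:2]).round(1).tolist())
print(read_state()["time"])
E
```

```text
18.8333 15.370540655546401 58.330612778663635
15.210531345948962 [ 0.47 -0.55 -1.24]
side low [158.4 158.6 158.7 159.2 159.2]
152 51 [[-19.1, -11.0], [-12.2, 13.8], [11.1, 20.9]]
164 123 [[-18.7, -9.2], [-11.2, 14.0], [11.7, 21.0]]
176 134 [[-19.9, -9.1], [-10.8, 15.0], [12.3, 21.0]]
188 135 [[-19.4, -7.8], [-12.2, 14.9], [11.1, 21.2]]
200 146 [[-19.5, -9.3], [-12.4, 14.2], [12.4, 21.0]]
212 323 [[-19.2, -15.5], [-3.8, 6.4], [18.9, 20.6]]
224 25 [[-2.4, 0.1], [0.0, 2.3], [4.4, 5.2]]
236 23 [[-2.5, -1.5], [-0.4, 2.5], [3.5, 5.6]]
248 38 [[-4.1, -2.4], [-2.3, 3.9], [6.0, 6.5]]
260 49 [[-5.7, -3.2], [-2.6, 5.4], [5.3, 7.8]]
272 53 [[-6.4, -2.8], [-3.2, 5.4], [5.0, 9.4]]
284 8 [[-7.3, -2.0], [-4.0, 5.6], [2.5, 9.1]]
top low []
20.0833
```

Brush is held upright, bristle end at z≈158. Now the scrubbing.

```bash
python3 - <<'E'
from h import *
H=141
go(pot(-25,0,110),158+H,250); go(POT,158+H,200); go(POT,76+H,150); wait(.2)
def st(l):
    s=read_state(); print(l,round(s["time"],2),"origin z",(s["eef_pos"][2]+K-H).round(1),"F",(s["ft_force"]-f0).round(2)); return s
f0=np.mean([read_state()["ft_force"] for _ in range(3)],0); low=28; z=[]
for i in range(3):
    for k in range(3):
        hit=go(POT,low+H,20,guard=2.5); s=st(f"down {i} {hit}"); wait(.2); s=st(" hold")
        if hit and (s["ft_force"]-f0)[2]>1.2: break
        if not hit: break
    if not hit and (s["ft_force"]-f0)[2]<1.2: print("NOT FOUND"); break
    z.append(s["eef_pos"][2]+K-H)
    if i<2:
        go(POT,88+H,100); st("up")
        go(POT,min(z)+8+H,80); wait(.1)
E
```

```text
down 0 True 24.07 origin z 46.0 F [ 0.8  -2.    2.63]
 hold 24.27 origin z 46.3 F [ 0.65 -1.04  3.34]
up 24.84 origin z 87.7 F [ 1.3  -0.73 -0.96]
down 1 True 26.12 origin z 46.1 F [ 0.63 -0.37  3.3 ]
 hold 26.32 origin z 46.4 F [ 0.88 -1.75  3.35]
up 26.89 origin z 87.7 F [-0.35  0.38 -0.58]
down 2 True 28.18 origin z 46.1 F [1.06 0.43 3.85]
 hold 28.38 origin z 46.4 F [ 0.65 -0.29  3.58]
```

```bash
python3 - <<'E'
from h import *
H=141
go(POT,158+H,150); go(pot(-25,0,110),158+H,200); go(CROCK,158+H,250); go(CROCK,22+H,130); wait(.1)
print(go(CROCK,5+H,20,guard=2.5)); s=read_state(); print(s["time"],s["eef_pos"][2]+K-H,s["ft_force"])
open_gripper(); wait(.2); go(CROCK,310,180); s=read_state(); print(s["time"])
for n in("side","top"):
    c=camera(n);W=cloud(c)
    for z in(110,150,190):
        q=W[(c["range_z"]>0)&(np.hypot(W[...,0]-CROCK[0],W[...,1]-CROCK[1])<30)&(W[...,2]>z)&(W[...,2]<z+25)]; print(n,z,len(q),q.mean(0).round(1) if len(q) else 0)
cv2.imwrite("pics/side4.png",camera("side")["image"])
E
```

```text
True
32.9833 5.422455294935617 [-0.07478656 -0.25720211  3.14165538]
34.925
side 110 78 [593.  138.8 123.4]
side 150 96 [593.2 139.1 162.5]
side 190 107 [593.8 138.4 200.3]
top 110 0 0
top 150 0 0
top 190 0 0
```

View pics/side4.png

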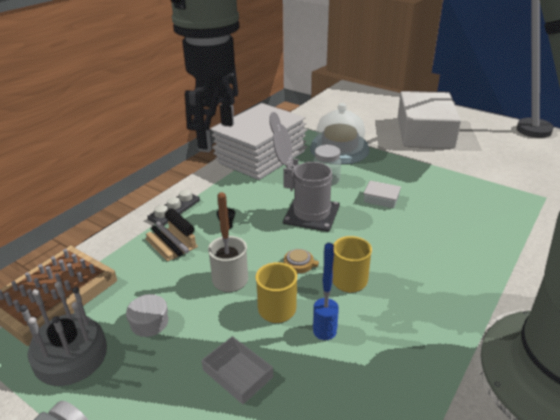

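Brush stands upright in the white crock (226,235). Now the lid.

```bash
python3 - <<'E'
from h import *
clamp(); a=pot(140,0)
go(a,310,250); go(a,212,150); f0=read_state()["ft_force"]
for th in(1.9,1.6,1.3,1.05,.85,.7):
    go(pot(54-95*np.cos(th)+10,0),119+95*np.sin(th),100); s=read_state(); print(th,round(s["time"],2),(s["ft_force"]-f0).round(1))
go(pot(20,0),330,200); movel([450,0,330-K],None,250); wait(.3)
for n in("top","side"):
    c=camera(n);W=cloud(c);q=(W.reshape(-1,3)-POT)[c["range_z"].ravel()>0];x,y,z=q@PX,q@PY,q[:,2]
    for x0,x1 in((-74,-50),(-40,-28),(-10,10),(28,40)):
        m=(x>x0)&(x<x1)&(abs(y)<18)&(z<300); print(n,x0,m.sum(),np.median(z[m]).round(1) if m.sum() else 0)
    m=(np.hypot(x-60,y)<70)&(z>135)&(z<260); print("above",m.sum())
cv2.imwrite("pics/end.png",np.hstack([camera("side")["image"][100:320,180:440],camera("top")["image"][100:320,150:450]]))
print(read_state()["time"],read_state()["ft_force"])
E
```

```text
1.9 38.45 [2.1 0.4 0.4]
1.6 38.88 [ 2.4 -1.1  1. ]
1.3 39.32 [ 2.2  0.4 -0.6]
1.05 39.7 [ 0.7 -0.7 -0.5]
0.85 40.04 [-0.5 -0.8 -0.4]
0.7 40.33 [-1.  -0.9 -0.1]
top -74 0 0
top -40 0 0
top -10 0 0
top 28 0 0
above 0
side -74 207 13.7
side -40 117 103.6
side -10 77 129.7
side 28 77 124.0
above 0
42.7083 [ 0.31675466 -0.20800804  0.34511298]
```

View pics/end.png

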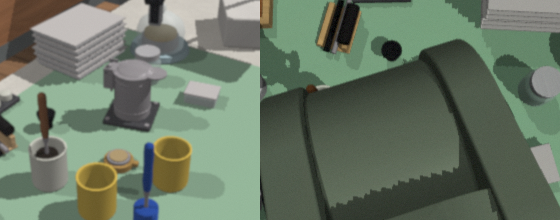

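Lid lies shut and flat (disc at z 124, dome 129), and the brush is upright in its crock. Handing in.

```bash
python3 -c "
from workcell import *
print(finish_job())"
```

```text
the job is handed in; nothing more can be done
None
```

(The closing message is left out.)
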